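# Unlock the separator flap with the square key and hold it at the inspection angle

## Robot

A 6-joint arm with a two-finger parallel gripper is mounted at the origin on the work surface; the furniture and walls round the work are solid. World frame = base frame: x ahead of the robot, y to its left, z up, the work surface at z = 0. Lengths are in mm, angles in rad, forces in N, time in s.
With the tool pointing down it reaches from about 275 to 750 mm from the base axis. Payload 10.2 kg.
Tool frame: the origin (TCP) lies at the very end of the fingers, on their centre line; the grasp point (between the pads) lies 19 mm behind it; z points along the fingers, y is the line along which they close (so a half turn about z gives the same grasp; the last joint's range is limited). The gripper opens to 85 mm and grips with 20 to 120 N. Pads are 22 mm wide; open, the fingers measure 114 mm over their backs; the gripper's body (76 mm by 85 mm) begins 54 mm behind the grasp point. The pads swing forward as they close: fully open they stand 13 mm farther back than shut.
Start: joints at [-1.566, 0.313, 1.498, -0, 1.331, -0.223], TCP at [118.55, -511.446, 200.794] pointing down, gripper open.
Joint ranges: [-2.94, 2.94], [-0.97, 2.17], [0.19, 2.56], [-1.23, 4.37], [0.02, 3.11], [-2.88, 2.88]. Speed limits (rad/s): [2.39, 2.39, 3.01, 3.14, 3.14, 3.14].

## Interface

Orientations are given as a unit quaternion [w, x, y, z].
In Python, from rig import telemetry, optics, ctrl gives the robot as it stands.
- The arm moves only by the tool servo_tool, never from a script. Its argument "deltas" is a list of rows, each a list of 3 entries, a list of its own where there are three numbers: the shift along the tool's x, y, z in units of 20 cm (1.0 is 20 cm), then the turn, a rotation vector about the tool's x, y, z in units of 90 degrees (1.0 is 90 degrees), then the opening, from 0 (shut) to 1 (fully open). A call has 1 to 8 rows; each row shifts and turns the commanded pose from where the row before left it, along the tool's axes as they then stand; what a row does not reach is not made up. A row lasts 1/10 s, in which the tool goes at most 50 mm and 8.59 degrees, less where a joint would pass 70% of its speed; a pose out of reach is approached as far as the arm can. A call with a number of a shift or a turn outside -1 to 1 is refused whole. A call with a gripper value outside its range is refused whole. The fingers move at their own pace and stop on an object; "squeeze" is the grip in N (left out, the last holds). Time passes only in rows, so rows that do not move let the fingers close. It gives the time, the measured TCP pose, the force, the opening and the grip force at its end, in the units of the state.
- telemetry.sense(): the state, without advancing time (a new reading comes with each control period).
- optics.capture(name): name is "scene" or "top"; returns the picture (400x640x3 uint8, blue, green, red); there is no depth.
- optics.camera_model(name): a dict with "vfov" (degrees; the focal length in pixels is half the picture's height over the tangent of half this angle, whatever the lens; pixels are square), "cx", "cy" (the principal point, pixels), "R" (3x3) and "t" (3): a world point X has camera coordinates R X + t. Camera axes: x right, y down, z forward; pixel columns grow to the right and rows downward; lengths in mm; the calibration is good to about 2 mm. A picture is of the moment at which its call begins. camera_model takes no time and is no camera call.
- ctrl.finish_job(): hands the job in; it is judged then, once.
The state is a dict: "time_s": time; "joints": joint angles; "dq": joint speeds; "tau": joint torques, N m; "eef_pos": TCP position; "ee_rot": TCP orientation; "force": force on the tool from outside, world axes, zero at the start; "wrist_torque": the same for the moment, N m; "grip_width": opening from 0.0 (shut) to 1.0 (fully open); "grip_force": force on a finger pad.
Only numpy, scipy, OpenCV 4.12 (cv2) and the standard library are available. Lean on these libraries where they do the work, as an engineer would, in place of code of your own. Each camera call takes 0.05 s, during which the arm holds its last target. There are 200 camera calls.

## Task

Take the orange-handled square key out of its stand, push it down into the square recess of the lock on the steel separator box and turn it anticlockwise (seen from above) until the lock's red tongue is well clear of the flap, about a quarter turn; leave the key standing in the lock. Then take the flap by its blue bar, swing it up until it is in line with the red pointer at its side, and finish while still holding it steady there. Do not shift the red pointer or disturb the things round about.

Things in the scene. Friction and masses are not known exactly. Their poses are not given: they have to be found in the camera images.
- key_handle (a point): Centre of the orange handle of the T-shaped key, 59 mm above its tip. Handle: a block 64 mm long (point's x), 16 mm thick (y), 24 mm high (z, up). Below it a square steel shank 14 x 14 mm, faces square to the handle, 47 mm from tip to handle, with a 24 mm collar 3 mm deep under the handle and the last 4 mm stepped down to 10 mm. Loose, about 0.1 kg; starts upright in the stand.
- key_tip (a point): Point at the lower end of the key's shank, on its axis.
- key_stand: Fixed grey plastic block 70 x 70 x 32 mm, origin at the centre of its underside on the table, z up. A square hole 16 mm wide and 24 mm deep in the middle of its top, sides along its x and y, holds the key, which lifts straight up out of it. The key's faces are nearly parallel to the stand's.
- separator: Fixed steel box, origin on the table, z up, x from its handle side (near the robot) to its hinge side. Spans x -75 to 115, y -86 to 86 mm, top at 100 mm; a side block of that height goes on to y -146 for x -75 to 15 and carries the lock (x -30, y -110). The white quadrant with the red pointer stands on the left wall, y 75 to 95, up to 225 mm high.
- lock_mouth (a point): Centre of the mouth of the square recess in the brass lock block (40 x 40 mm, top 136.5 mm above the table). The recess faces straight up, is 16 mm wide, 18 mm deep, sides along this point's x and y, which turn with the lock. The red tongue points along +y (16 mm wide, ends 55 mm from the lock's axis); at joint value 0 it lies over the flap's edge and truly blocks the flap.
- lock (a joint): Turn of the captive lock in rad: 0 locked, tongue over the flap; grows anticlockwise seen from above; stop at 1.45; the flap is free from about 1.0. Light friction, 0.08 N m; stays where it is left. Between key and recess there is a play of about 0.16 rad in turning.
- flap_bar (a point): Middle of the blue round handle bar of the flap, 16 mm thick, 110 mm long along the point's y, carried 225 mm from the hinge by two 10 mm steel rods at y +-50 mm, level with the flap and 60 mm in front of the box when closed. x axis points from the bar to the hinge, in the plane of the flap. Open space above, below and on both sides of the bar; 104 mm above the table when the flap is shut.
- flap_hinge (a point): Point on the hinge line, in the middle of the flap; the hinge line runs along the point's y. The flap is a grey plate 150 x 140 x 8 mm from the hinge to its front edge, mass about 0.45 kg; it falls shut when let go.
- flap (a joint): Opening angle of the flap in rad: 0 shut (level), grows as the bar is raised; stop at 1.4. Practically no friction.
- pointer (a joint): Angle of the red pointer on the white quadrant beside the flap (its left side, +y), in the same sense and about the same hinge line as the flap's angle: the flap is in line with it when the two values are equal. Different in each start, 0.42 to 0.80 rad.
- pointer_tip (a point): Round red tip of the pointer, 14 mm across, 147 mm from the hinge line; the point's x axis points from the tip to the hinge line. The pointer is a thin red arm that must not be shifted; it holds by friction.
- measure_cup: Bystander: clear measuring cup with blue rings, 57 mm wide, 51 mm high, loose; origin under its centre.
- label_roll: Bystander: white roll of labels, 68 mm wide, 40 mm high, loose; origin under its centre.
- spice_jar_2: Bystander: white jar with a blue and white label, 47 mm wide, 98 mm high, loose; origin under its centre.
Mind the look-alikes: they are no part of the job. There is more than one size of the part that bears key_handle; the job needs the smallest.

How it is judged (in metres and radians):
On the way, in this order (a step that is already met when the one before it is completed fails the run):
1. the key stands in the lock's recess (horizontal distance between key_tip and lock_mouth below 0.006 m and z of key_tip in the frame of lock_mouth below -0.012 m and angle between key_handle's own z axis and vertical below 0.15 rad), for 0.1 s.
2. the lock is turned open by the key standing in it (all of step 1 and value of joint lock above 1.05 rad), for 0.1 s.
At the end, for the whole second after the job is handed in: The flap's angle is within 0.07 rad (4 degrees) of the red pointer's, the flap is still and carried by the gripper's fingers alone (at least 0.7 N), the lock is turned by at least 1.05 rad, and the key, let go, stands upright in the lock's recess at least 12 mm deep (all of step 2 and angle between the x axis of flap_bar and the x axis of pointer_tip, either way round below 0.07 rad and velocity of joint flap between -0.05 and 0.05 rad/s and contact force between the fingers and flap above 0.7 N and contact force between key and flap below 0.1 N and contact force between each of the arm, the fingers and key below 0.1 N); the arm keeps its last pose, push and grip.
It fails at once if the red pointer is shifted by more than 8 mm (distance of pointer_tip from where it was at the start of the episode above 0.008 m).
It fails at once if a loose bystander is shifted by more than 20 mm (distance of any of measure_cup, label_roll, spice_jar_2 from where it was at the start of the episode above 0.02 m).
It also fails if it takes over 64 s, if anything falls off the work surface, if the arm or the gripper's body presses on something with over 40 N, if the wrist force passes 120 N, or if a joint passes its speed limit or range.

## Working session

There is one attempt and no reset: what is moved stays moved. The work goes in short steps, Python scripts to look and compute and a tool call to move; the robot and the scene stay as the last step left them, time stands still between calls to the robot, and variables do not carry over. Pictures are saved under pics/ and viewed, at most 11 in all, crops included, and the job is handed in when it is done.

Besides the shell and the picture viewer there is one more tool, called after "Call:" as a command line: name --argument value ..., lists and objects as JSON in quotes. servo_tool: Moves the arm, as the interface text tells. Its arguments: {"type":"object","properties":{"deltas":{"type":"array"},"squeeze":{"type":"number"}},"required":["deltas"]}

```bash
mkdir -p pics; ls; python3 - <<'E'
from rig import telemetry, optics, ctrl
import cv2
for n in("scene","top"):
    m=optics.camera_model(n);print(n,m)
    cv2.imwrite(f"pics/{n}0.png",optics.capture(n))
print(telemetry.sense())
E
```

```text
pics
scene {'vfov': 54.31007133269026, 'cx': 320.4924801155285, 'cy': 200.95537893357536, 'R': array([[-0.89607221, -0.44389694, -0.00317938],
       [-0.22529056,  0.46093057, -0.85836308],
       [ 0.38249021, -0.76843901, -0.51303287]]), 't': array([441.75025702, 228.14234479, 919.4735724 ])}
top {'vfov': 49.09052428903526, 'cx': 317.0881299698741, 'cy': 195.18987275516682, 'R': array([[-0.00798604, -0.99992703, -0.00906458],
       [-0.99572405,  0.0087861 , -0.0919588 ],
       [ 0.09203173,  0.00829143, -0.99572155]]), 't': array([ -25.22339908,  493.18327013, 1069.00263953])}
{'time_s': 0.1, 'joints': array([-1.56636906e+00,  3.13403956e-01,  1.49835372e+00, -1.55689230e-05,
        1.33097817e+00, -2.23408931e-01]), 'dq': array([-2.34933050e-04, -1.11646940e-03, -5.26920282e-04,  6.11878770e-04,
       -1.19590758e-05, -2.66723382e-04]), 'tau': array([ 3.18871869e-03, -4.12901330e+01, -2.60139370e+01, -1.90036803e-04,
        3.02132750e-03, -1.63706471e-05]), 'eef_pos': array([ 118.5599367 , -511.174648  ,  200.29002876]), 'ee_rot': array([-5.68997767e-04,  9.93517975e-01,  1.13673687e-01,  5.49440278e-05]), 'force': array([-0.28891964, -0.36177252, -0.0538916 ]), 'wrist_torque': array([-0.0313667 , -0.01397509,  0.03611984]), 'grip_force': 0.0, 'grip_width': 0.9959168475777429}
```

View pics/scene0.png

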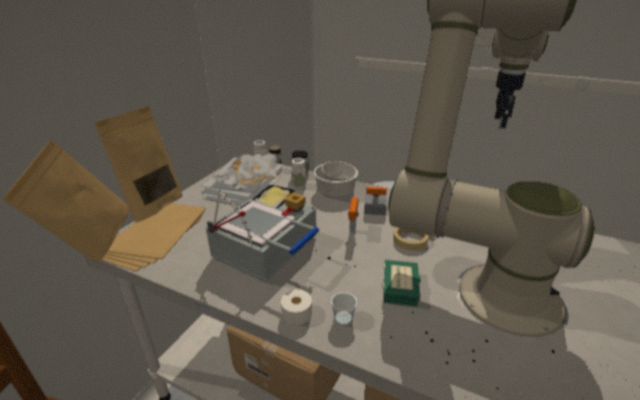

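View pics/top0.png

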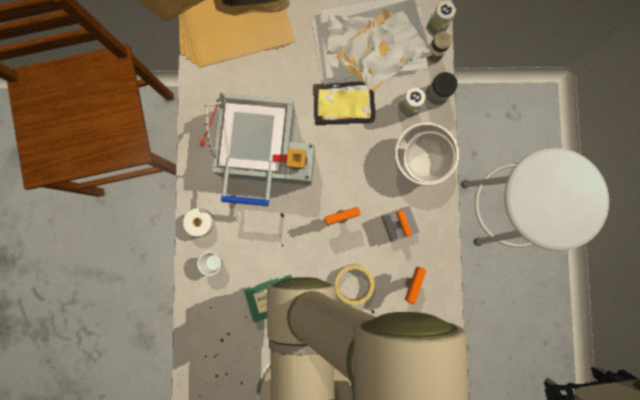

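The top view shows three orange handles, at about (343,216), (404,223) and (415,285). The box with the lock is at (297,158) and the blue bar at (245,201). I'll enlarge both views.

```bash
python3 - <<'E'
import cv2
a=cv2.imread("pics/top0.png")[90:310,190:440]
cv2.imwrite("pics/top0c.png",cv2.resize(a,None,fx=2.7,fy=2.7,interpolation=cv2.INTER_CUBIC))
a=cv2.imread("pics/scene0.png")[150:310,200:440]
cv2.imwrite("pics/scene0c.png",cv2.resize(a,None,fx=3.3,fy=3.3,interpolation=cv2.INTER_CUBIC))
E
```

```text
(no output)
```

View pics/top0c.png

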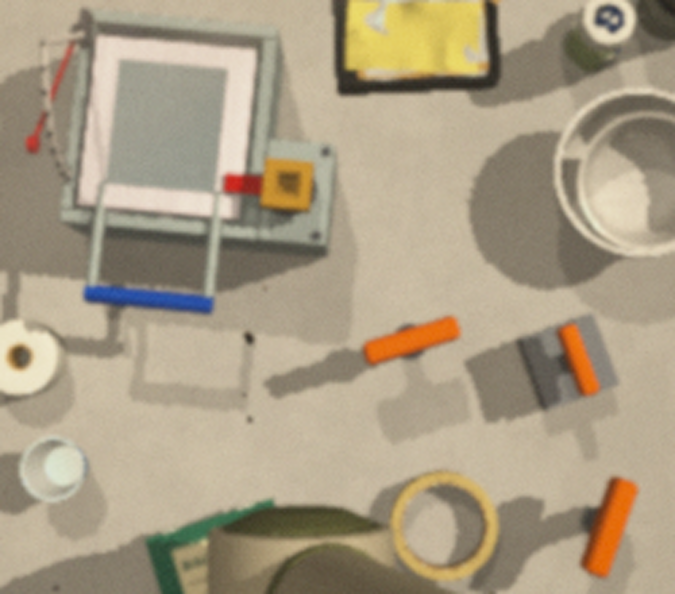

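View pics/scene0c.png

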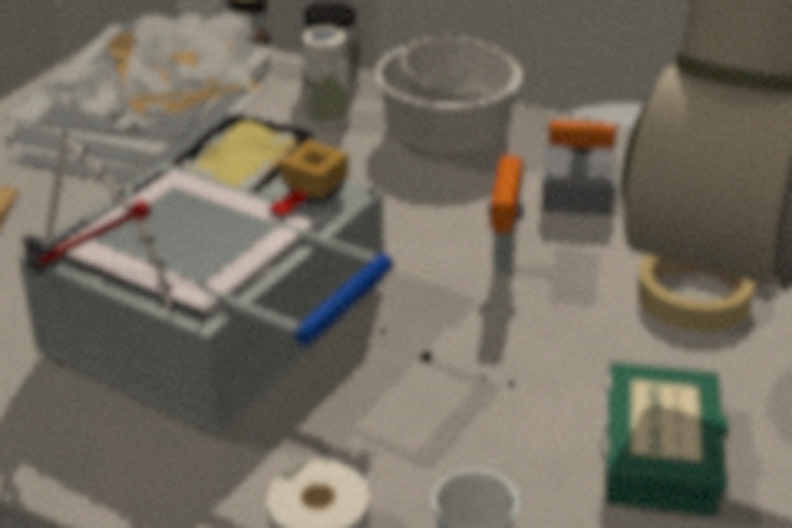

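The key in the stand (crop about (580,359)) has the shortest handle, so it is the target. The recess is near (289,185) in the top crop, the bar ends at (86,294) and (212,305), and the pointer tip at (33,143) in the top crop and (142,210) in the scene crop.

```bash
cat > h.py <<'E'
import numpy as np
from rig import telemetry, optics, ctrl
from scipy.optimize import least_squares
from scipy.spatial.transform import Rotation as Rn
M={n:optics.camera_model(n) for n in("scene","top")}
def f(m): return 200/np.tan(np.radians(m["vfov"]/2))
def proj(n,X):
    m=M[n];c=np.atleast_2d(X)@m["R"].T+m["t"]
    return c[:,:2]/c[:,2:]*f(m)+[m["cx"],m["cy"]]
def ray(n,p):
    m=M[n];d=m["R"].T@np.array([(p[0]-m["cx"])/f(m),(p[1]-m["cy"])/f(m),1]);return -m["R"].T@m["t"],d
def atz(n,p,z):
    o,d=ray(n,p);return o+d*(z-o[2])/d[2]
def tri(pt,ps):
    return least_squares(lambda X:np.r_[proj("top",X)[0]-pt,proj("scene",X)[0]-ps],[500,0,100]).x
def fit(P,uv,x0,n="top"):
    P=np.array(P,float);uv=np.array(uv,float)
    def w(q):
        X=P.copy();c,s=np.cos(q[2]),np.sin(q[2])
        X[:,0]=q[0]+c*P[:,0]-s*P[:,1];X[:,1]=q[1]+s*P[:,0]+c*P[:,1];return X
    r=least_squares(lambda q:(proj(n,w(q))-uv).ravel(),x0,x_scale=[100,100,1],loss="soft_l1");return r.x,proj(n,w(r.x))-uv,w
def T(p): return np.array([190+p[0]/2.7,90+p[1]/2.7])
def S(p): return np.array([200+p[0]/3.3,150+p[1]/3.3])
E
python3 - <<'E'
from h import *
np.set_printoptions(precision=2,suppress=True)
P=[(-30,-110,136.5),(-135,55,108),(-135,-55,108),(115,-86,100),(-75,86,100),(-75,-146,100),(15,-146,100)]
uv=[T(p) for p in[(288,185),(86,293),(212,304),(278,27),(62,219),(328,251),(335,145)]]
q,r,w=fit(P,uv,[600,100,0]);print("sep",q,r.tolist())
L=w(q)(q) if 0 else None
c,s=np.cos(q[2]),np.sin(q[2]);W=lambda x,y:np.array([q[0]+c*x-s*y,q[1]+s*x+c*y])
print("lock",W(-30,-110),"bar",W(-135,0),"hinge",W(90,0))
print("lock tri",tri(T((288,185)),S((317,158))))
print("bar tri",tri(T((86,293)),S((303,331))),tri(T((212,304)),S((388,263))))
t=tri(T((33,143)),S((142,210)));print("ptip",t)
d=t[:2]-W(90,0);u=-np.array([c,s]);print("pointer",np.arctan2(t[2]-104,d@u),np.hypot(d@u,t[2]-104))
a,b=atz("top",T((569,327)),79),atz("top",T((591,392)),79);print("handle",a,b,(a+b)/2,np.linalg.norm(a-b),np.arctan2(*(a-b)[1::-1]))
P=[(-35,-35,32),(-35,35,32),(35,35,32),(35,-35,32)]
q,r,w=fit(P,[T(p) for p in[(617,383),(547,408),(520,340),(591,317)]],[450,-150,0.2]);print("stand",q,r.tolist())
print("key tri",tri(T((580,359)),S((582,133))))
print("others",atz("top",T((411,341)),130),atz("top",T((611,527)),130))
E
```

```text
sep [607.71 120.97  -0.11] [[0.048226954352003304, -0.14155153623832462], [-0.535177247927038, -0.05515898043009315], [0.2910584394435318, 0.614206420729289], [0.9121162203365429, -0.21140359973423983], [-0.9578197943069142, 0.8116928834750183], [-0.5051860925707388, -1.2614911421826775], [0.7993037321863312, 0.006034553244489871]]
lock [566.    14.86] bar [473.5  135.56] hinge [697.19 111.25]
lock tri [563.44  13.93 135.79]
bar tri [476.72 187.61 108.96] [465.86  80.65 103.08]
ptip [587.9  211.32 192.67]
pointer 0.6385490531222809 148.7714259816422
handle [ 448.41 -226.23   79.  ] [ 391.9  -243.82   79.  ] [ 420.16 -235.02   79.  ] 59.18672959994321 0.30171606500212306
stand [ 419.51 -233.8     0.34] [[0.6597624611942479, 0.6413452983522632], [-0.18761361984456926, 1.2139791987765705], [-0.36362939732492805, -0.5246583772839699], [-0.027101747416111266, -1.7407349407592108]]
key tri [ 418.7  -237.96   67.36]
others [435.16 -86.06 130.  ] [ 282.27 -246.94  130.  ]
```

Call:
servo_tool --deltas '[[[0.15,-0.085,0],[0,0,0],1],[[0.15,-0.085,0],[0,0,0],1],[[0.15,-0.085,0],[0,0,0],1],[[0.15,-0.085,0],[0,0,0],1],[[0.15,-0.085,0],[0,0,0],1],[[0.15,-0.085,0],[0,0,0],1]]'

```text
time_s: 0.7
eef_pos: [271.7, -370.2, 200.6]
ee_rot: [-0.0, 0.994, 0.114, -0.0]
force: [-0.2, 0.4, 0.6]
grip_width: 0.999
grip_force: 0.0
```

Call:
servo_tool --deltas '[[[0.15,-0.085,0],[0,0,0],1],[[0.15,-0.085,0],[0,0,0],1],[[0.15,-0.085,0],[0,0,0],1],[[0.15,-0.085,0],[0,0,0],1],[[0.15,-0.085,0],[0,0,0],1],[[0.13,-0.075,0],[0,0,-0.058],1],[[0,0,0],[0,0,0],1],[[0,0,0],[0,0,0],1]]'

```text
time_s: 1.5
eef_pos: [419.7, -234.0, 200.5]
ee_rot: [-0.0, 0.987, 0.159, -0.0]
force: [-0.7, 0.0, -1.0]
grip_width: 1.0
grip_force: 0.0
```

```bash
cat >> h.py <<'E'
def to(x,y,z,yaw):
    s=telemetry.sense();w,a,b,c=s["ee_rot"];R0=Rn.from_quat([a,b,c,w])
    R1=Rn.from_euler("z",yaw)*Rn.from_euler("x",np.pi)
    r=(R0.inv()*R1).as_rotvec()
    print("t",round(s["time_s"],2),"pos",s["eef_pos"].round(1),"F",s["force"].round(1),"grip",round(s["grip_width"],3),round(s["grip_force"],1),"q",s["joints"].round(2))
    xx=R0.as_matrix()[:,0]
    print("yaw",round(float(np.arctan2(xx[1],xx[0])),4),"shift",(R0.inv().apply(np.array([x,y,z])-s["eef_pos"])/200).round(4),"rot",(r/(np.pi/2)).round(4))
E
python3 - <<'E'
from h import *
to(420,-234.5,48,0.315)
import cv2
a=np.hstack([cv2.resize(optics.capture("top")[190:260,370:440],(400,400),interpolation=2),cv2.resize(optics.capture("scene")[160:230,345:415],(400,400),interpolation=2)])
cv2.imwrite("pics/k1.png",a)
E
```

```text
t 1.5 pos [ 419.7 -234.   200.5] F [-0.7  0.  -1. ] grip 1.0 0.0 q [-0.75  0.22  1.63 -0.    1.3   0.5 ]
yaw 0.3194 shift [0.0011 0.0033 0.7625] rot [-0.0003  0.0004  0.0028]
```

Call:
servo_tool --deltas '[[[0,0,0.15],[0,0,0],1],[[0,0,0.15],[0,0,0],1],[[0,0,0.15],[0,0,0],1],[[0,0,0.15],[0,0,0],1],[[0,0,0.1],[0,0,0],1],[[0,0,0.06],[0,0,0],0.6],[[0,0,0],[0,0,0],0.4]]' --squeeze 50

```text
time_s: 2.3
eef_pos: [418.9, -234.4, 47.9]
ee_rot: [-0.001, 0.987, 0.158, -0.001]
force: [0.1, 0.7, 1.1]
grip_width: 0.692
grip_force: 0.0
```

Call:
servo_tool --deltas '[[[0,0,0],[0,0,0],0],[[0,0,0],[0,0,0],0],[[0,0,0],[0,0,0],0],[[0,0,0],[0,0,0],0],[[0,0,0],[0,0,0],0],[[0,0,0],[0,0,0],0]]'

```text
time_s: 2.9
eef_pos: [419.8, -234.3, 48.9]
ee_rot: [0.0, 0.987, 0.159, 0.0]
force: [0.2, -0.4, -0.2]
grip_width: 0.002
grip_force: 0.0
```

```bash
python3 - <<'E'
from h import *
to(420,-234.5,48,0.315); to(420,-234.5,240,0.315)
E
```

```text
t 2.9 pos [ 419.8 -234.3   48.9] F [ 0.2 -0.4 -0.2] grip 0.002 0.0 q [-0.75  0.4   1.81 -0.    0.93  0.5 ]
yaw 0.319 shift [0.0006 0.0014 0.0046] rot [ 0.0001 -0.0001  0.0026]
t 2.9 pos [ 419.8 -234.3   48.9] F [ 0.2 -0.4 -0.2] grip 0.002 0.0 q [-0.75  0.4   1.81 -0.    0.93  0.5 ]
yaw 0.319 shift [ 7.000e-04  1.600e-03 -9.554e-01] rot [ 0.0001 -0.0001  0.0026]
```

The fingers closed on nothing, so I need to look.

```bash
python3 - <<'E'
from h import *
import cv2
r=lambda n,y,x:cv2.resize(optics.capture(n)[y:y+80,x:x+80],(400,400),interpolation=2)
cv2.imwrite("pics/k2.png",np.vstack([np.hstack([r("top",185,365),r("scene",155,335)]),cv2.resize(cv2.imread("pics/k1.png"),(400,200))[:, :].repeat(1,0) if 0 else cv2.copyMakeBorder(cv2.resize(cv2.imread("pics/k1.png"),(400,200)),0,0,0,400,0)]))
E
```

```text
(no output)
```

View pics/k2.png

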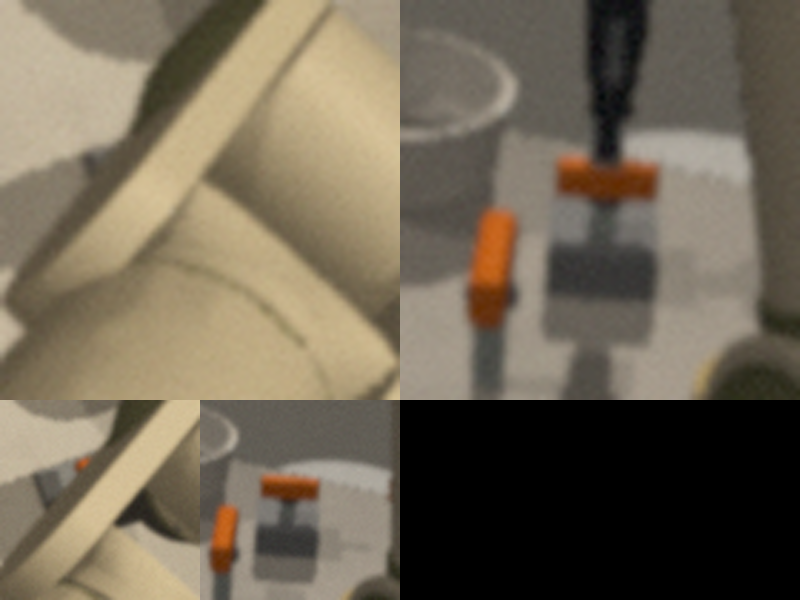

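The fingers are shut and end at or behind the handle's top edge in the scene view (about (376,188) px). The key hasn't moved. I'll compare this with the projected TCP.

```bash
python3 - <<'E'
from h import *
np.set_printoptions(precision=1,suppress=True)
p=telemetry.sense()["eef_pos"];print("tcp px",proj("scene",p),proj("top",p))
for n in M: print(n,-M[n]["R"].T@M[n]["t"])
pt,ps=T((580,359)),S((582,133));X=tri(pt,ps);print(X,proj("top",X)-pt,proj("scene",X)-ps)
for z in(67,70,79,100):print(z,atz("scene",(376.6,190.6),z),atz("top",pt,z),proj("scene",[420,-234.5,z]))
print(proj("scene",[418.5,-235,32]),proj("scene",p+[0,0,60]))
E
```

```text
tcp px [[374.  195.8]] [[402.1 223.6]]
scene [ 95.5 797.5 669. ]
top [ 392.5  -38.4 1109.6]
[ 418.7 -238.    67.4] [[0.3 0.9]] [[-1.3 -0. ]]
67 [ 413.9 -238.6   67. ] [ 420.8 -237.3   67. ] [[374.3 190.8]]
70 [ 412.3 -233.4   70. ] [ 420.8 -236.8   70. ] [[374.4 189.9]]
79 [ 407.6 -217.9   79. ] [ 420.5 -235.1   79. ] [[374.6 187.4]]
100 [ 396.5 -181.8  100. ] [ 419.9 -231.1  100. ] [[375.1 181.5]]
[[374.1 200.4]] [[375.3 179. ]]
```

```bash
python3 - <<'E'
from h import *
import cv2
a=optics.capture("scene")[100:220,310:430]
cv2.imwrite("pics/k3.png",cv2.resize(a,(600,600),interpolation=2))
for p in([118.55,-511.4,200.8],[118.55,-511.4,213.8]):print(proj("scene",p))
E
```

```text
[[495.09450224 136.74253317]]
[[496.01459643 132.91341695]]
```

View pics/k3.png

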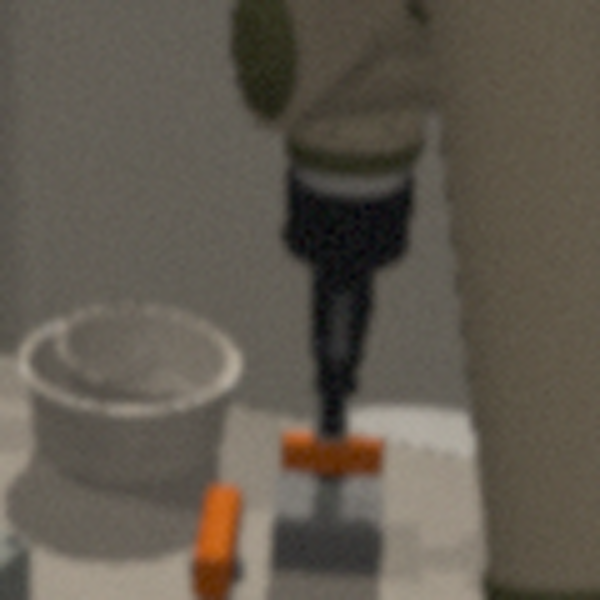

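The gripper hangs directly above or behind the handle, and its tip lies about 8 px higher than the reported TCP projects. I'll check that offset against the start pictures.

```bash
python3 - <<'E'
import cv2,numpy as np
a=cv2.imread("pics/top0.png")[310:400,520:640];b=cv2.imread("pics/scene0.png")[50:140,450:570]
cv2.imwrite("pics/s7.png",np.hstack([cv2.resize(x,(400,300),interpolation=2) for x in(a,b)]))
E
```

```text
(no output)
```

View pics/s7.png

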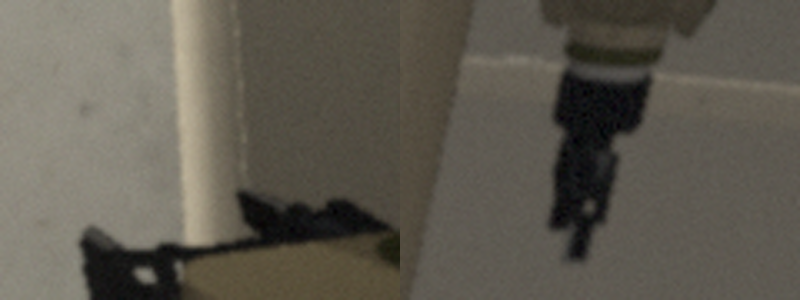

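Both start pictures suggest the fingertips stand about 30 mm higher than the reported TCP. I'll calibrate this by touching the handle top gently with the shut fingers.

Call:
servo_tool --deltas '[[[0,0,0.01],[0,0,0],0],[[0,0,0],[0,0,0],0]]'

```text
time_s: 3.25
eef_pos: [421.0, -235.4, 48.4]
ee_rot: [0.002, 0.987, 0.159, 0.001]
force: [-1.1, 1.3, 14.9]
grip_width: 0.002
grip_force: 7.3
```

Call:
servo_tool --deltas '[[[0,0,0.01],[0,0,0],0],[[0,0,0],[0,0,0],0]]'

```text
time_s: 3.45
eef_pos: [422.3, -236.5, 48.2]
ee_rot: [0.003, 0.987, 0.159, 0.003]
force: [-1.3, 0.7, 28.9]
grip_width: -0.003
grip_force: 14.5
```

Call:
servo_tool --deltas '[[[0,0,0.01],[0,0,0],0],[[0,0,0],[0,0,0],0]]'

```text
time_s: 3.65
eef_pos: [423.2, -237.2, 48.0]
ee_rot: [0.005, 0.987, 0.159, 0.004]
force: [-2.0, 3.5, 45.5]
grip_width: 0.001
grip_force: 22.7
```

Contact with the handle top (real z 79) came at a reported 48.6, so real z is reported + 30. I'll back off, open and regrasp 30 mm lower.

Call:
servo_tool --deltas '[[[0,0,-0.05],[0,0,0],0],[[0,0,0],[0,0,0],1],[[0,0,0],[0,0,0],1],[[0,0,0],[0,0,0],1],[[0,0,0],[0,0,0],1],[[0,0,0],[0,0,0],1],[[0,0,0],[0,0,0],1]]'

```text
time_s: 4.35
eef_pos: [419.7, -234.2, 52.6]
ee_rot: [-0.0, 0.987, 0.159, -0.0]
force: [0.2, -0.3, -0.0]
grip_width: 0.988
grip_force: 0.0
```

Call:
servo_tool --deltas '[[[0,0,0.06],[0,0,0],1],[[0,0,0.06],[0,0,0],1],[[0,0,0.05],[0,0,0],1],[[0,0,0],[0,0,0],1]]'

```text
time_s: 4.75
eef_pos: [418.9, -233.5, 17.0]
ee_rot: [-0.001, 0.987, 0.159, -0.001]
force: [-0.4, -0.4, 0.1]
grip_width: 1.0
grip_force: 0.0
```

Call:
servo_tool --deltas '[[[0,0,0],[0,0,0],0.1],[[0,0,0],[0,0,0],0.1],[[0,0,0],[0,0,0],0.1],[[0,0,0],[0,0,0],0.1],[[0,0,0],[0,0,0],0.1],[[0,0,0],[0,0,0],0.1],[[0,0,0],[0,0,0],0.1]]'

```text
time_s: 5.45
eef_pos: [420.0, -234.4, 19.2]
ee_rot: [0.0, 0.987, 0.159, 0.0]
force: [-0.4, 0.7, 6.2]
grip_width: 0.238
grip_force: 48.7
```

The grip stopped at about 20 mm, so the pads are probably catching the 24 mm collar. I'll regrasp 9 mm higher, on the handle only.

Call:
servo_tool --deltas '[[[0,0,0],[0,0,0],0.5],[[0,0,0],[0,0,0],0.5],[[0,0,0],[0,0,0],0.5],[[0,0,-0.045],[0,0,0],0.5],[[0,0,0],[0,0,0],0.5]]'

```text
time_s: 5.95
eef_pos: [420.3, -234.7, 28.9]
ee_rot: [0.001, 0.987, 0.159, 0.001]
force: [0.3, 0.0, -0.4]
grip_width: 0.5
grip_force: 0.0
```

Call:
servo_tool --deltas '[[[0,0,0],[0,0,0],0.05],[[0,0,0],[0,0,0],0.05],[[0,0,0],[0,0,0],0.05],[[0,0,0],[0,0,0],0.05],[[0,0,0],[0,0,0],0.05],[[0,0,0],[0,0,0],0.05]]'

```text
time_s: 6.55
eef_pos: [419.8, -234.3, 27.9]
ee_rot: [0.0, 0.987, 0.159, 0.0]
force: [-0.5, 0.9, 5.4]
grip_width: 0.177
grip_force: 50.2
```

Call:
servo_tool --deltas '[[[0,0,-0.06],[0,0,0],0.05],[[0,0,-0.1],[0,0,0],0.05],[[0,0,-0.12],[0,0,0],0.05],[[0,0,-0.15],[0,0,0],0.05],[[0,0,-0.15],[0,0,0],0.05],[[0,0,-0.15],[0,0,0],0.05],[[0,0,-0.12],[0,0,0],0.05],[[0,0,0],[0,0,0],0.05]]'

```text
time_s: 7.35
eef_pos: [420.5, -234.9, 201.1]
ee_rot: [0.002, 0.987, 0.159, 0.002]
force: [-0.5, -0.1, -1.8]
grip_width: 0.175
grip_force: 49.7
```

```bash
python3 - <<'E'
from h import *
to(566,14.5,198,-0.108)
E
```

```text
t 7.35 pos [ 420.5 -234.9  201.1] F [-0.5 -0.1 -1.8] grip 0.175 49.7 q [-0.75  0.21  1.63  0.    1.3   0.5 ]
yaw 0.319 shift [ 1.0817 -0.9562  0.0136] rot [ 0.0027 -0.0024  0.2719]
```

Call:
servo_tool --deltas '[[[0.135,-0.12,0],[0,0,0],0.05],[[0.135,-0.12,0],[0,0,0],0.05],[[0.135,-0.12,0],[0,0,0],0.05],[[0.135,-0.12,0],[0,0,0],0.05],[[0.135,-0.12,0],[0,0,0],0.05],[[0.135,-0.12,0],[0,0,0],0.05],[[0.135,-0.12,0],[0,0,0],0.05],[[0.135,-0.12,0],[0,0,0],0.05]]'

```text
time_s: 8.15
eef_pos: [564.6, 17.3, 196.8]
ee_rot: [-0.0, 0.987, 0.159, -0.001]
force: [0.5, -0.8, -0.9]
grip_width: 0.177
grip_force: 49.6
```

Call:
servo_tool --deltas '[[[0,0,0],[0,0,0.068],0.05],[[0,0,0],[0,0,0.068],0.05],[[0,0,0],[0,0,0.068],0.05],[[0,0,0],[0,0,0.068],0.05],[[0,0,0],[0,0,0],0.05],[[0,0,0],[0,0,0],0.05],[[0,0,0],[0,0,0],0.05]]'

```text
time_s: 8.85
eef_pos: [564.4, 15.8, 197.5]
ee_rot: [-0.0, 0.999, -0.053, -0.0]
force: [0.5, -0.4, -1.0]
grip_width: 0.177
grip_force: 49.6
```

```bash
python3 - <<'E'
from h import *
import cv2
to(566,14.5,198,-0.108)
a=optics.capture("top");b=optics.capture("scene")
cv2.imwrite("pics/top8.png",a);cv2.imwrite("pics/scene8.png",b)
cv2.imwrite("pics/l8.png",np.hstack([cv2.resize(x,(400,400),interpolation=2) for x in(a[115:195,257:337],b[150:230,255:335])]))
E
```

```text
t 8.85 pos [564.4  15.8 197.5] F [ 0.5 -0.4 -1. ] grip 0.177 49.6 q [-0.18  0.4   1.38  0.    1.36  1.5 ]
yaw -0.1063 shift [ 0.0084  0.0056 -0.0027] rot [-0.0001  0.0004  0.0011]
```

View pics/l8.png

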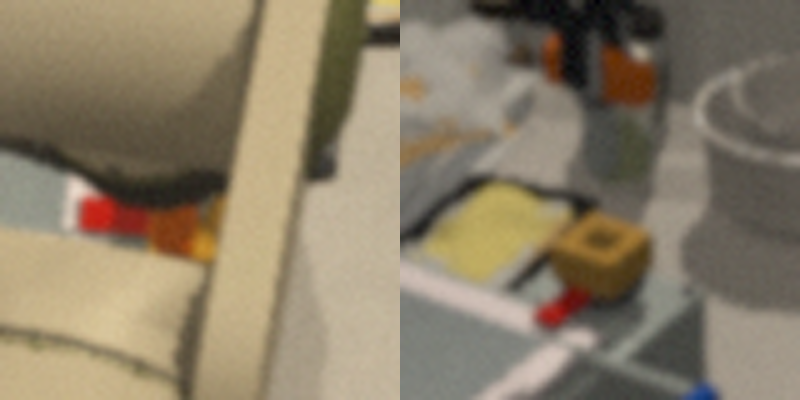

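The scene half shows the handle centre at about (295.2,164.4) px and the recess at about (295.6,197.4) px. I'll compare both with the projections to get the lateral error.

```bash
python3 - <<'E'
from h import *
np.set_printoptions(precision=2,suppress=True)
print(proj("scene",[564.4,15.8,236.5])-[295.2,164.4], proj("scene",[566,14.9,136.5])-[295.6,197.4], proj("scene",[[566,14.9,136.5],[576,14.9,136.5],[566,24.9,136.5],[566,14.9,146.5]]))
E
```

```text
[[-2.63 -0.31]] [[-1.91 -0.02]] [[293.69 197.38]
 [290.49 196.56]
 [291.84 199.07]
 [293.55 194.17]]
```

Call:
servo_tool --deltas '[[[0.006,0.005,0.06],[0,0,0],0.05],[[0,0,0.06],[0,0,0],0.05],[[0,0,0.05],[0,0,0],0.05],[[0,0,0.02],[0,0,0],0.05],[[0,0,0],[0,0,0],0.05],[[0,0,0],[0,0,0],0.05]]'

```text
time_s: 9.55
eef_pos: [565.9, 14.6, 160.0]
ee_rot: [0.0, 0.999, -0.054, 0.0]
force: [0.1, 0.8, -1.0]
grip_width: 0.173
grip_force: 49.6
```

Call:
servo_tool --deltas '[[[0,0,0.01],[0,0,0],0.05],[[0,0,0.01],[0,0,0],0.05],[[0,0,0.01],[0,0,0],0.05],[[0,0,0],[0,0,0],0.05]]'

```text
time_s: 9.95
eef_pos: [565.6, 14.7, 153.5]
ee_rot: [-0.0, 0.999, -0.054, -0.0]
force: [-0.0, -0.1, -1.8]
grip_width: 0.176
grip_force: 49.6
```

Call:
servo_tool --deltas '[[[0,0,0.01],[0,0,0],0.05],[[0,0,0.01],[0,0,0],0.05],[[0,0,0],[0,0,0],0.05]]'

```text
time_s: 10.25
eef_pos: [566.1, 14.6, 149.7]
ee_rot: [0.0, 0.999, -0.054, 0.0]
force: [2.0, -0.0, -2.6]
grip_width: 0.172
grip_force: 49.6
```

Call:
servo_tool --deltas '[[[0,0,0.01],[0,0,0],0.05],[[0,0,0],[0,0,0],0.05]]'

```text
time_s: 10.45
eef_pos: [566.0, 14.6, 147.7]
ee_rot: [0.0, 0.999, -0.054, 0.0]
force: [2.9, -0.4, -2.7]
grip_width: 0.174
grip_force: 49.6
```

Call:
servo_tool --deltas '[[[0.004,0,0.005],[0,0,0],0.05],[[0,0,0.01],[0,0,0],0.05],[[0,0,0],[0,0,0],0.05]]'

```text
time_s: 10.75
eef_pos: [566.3, 14.6, 144.3]
ee_rot: [-0.0, 0.999, -0.054, -0.0]
force: [0.4, -0.0, -0.9]
grip_width: 0.178
grip_force: 49.6
```

Call:
servo_tool --deltas '[[[0,0,0.01],[0,0,0],0.05],[[0,0,0.01],[0,0,0],0.05],[[0,0,0],[0,0,0],0.05]]'

```text
time_s: 11.05
eef_pos: [566.4, 14.6, 140.4]
ee_rot: [-0.0, 0.999, -0.054, -0.0]
force: [-0.0, -0.7, -1.4]
grip_width: 0.173
grip_force: 49.6
```

Call:
servo_tool --deltas '[[[0,0,0.005],[0,0,-0.05],0.05],[[0,0,0],[0,0,-0.06],0.05],[[0,0,0],[0,0,-0.06],0.05],[[0,0,0],[0,0,-0.06],0.05],[[0,0,0],[0,0,-0.06],0.05],[[0,0,0],[0,0,0],0.05]]'

```text
time_s: 11.65
eef_pos: [566.7, 15.7, 139.9]
ee_rot: [-0.001, 0.985, 0.174, 0.001]
force: [2.6, 4.5, -1.0]
grip_width: 0.171
grip_force: 49.6
```

Call:
servo_tool --deltas '[[[0,0,0],[0,0,-0.06],0.05],[[0,0,0],[0,0,-0.06],0.05],[[0,0,0],[0,0,-0.06],0.05],[[0,0,0],[0,0,0],0.05]]'

```text
time_s: 12.05
eef_pos: [566.5, 15.9, 139.9]
ee_rot: [-0.001, 0.95, 0.311, 0.0]
force: [0.9, 5.5, -0.6]
grip_width: 0.172
grip_force: 49.7
```

Call:
servo_tool --deltas '[[[0.003,-0.004,0],[0,0,-0.06],0.05],[[0,0,0],[0,0,-0.06],0.05],[[0,0,0],[0,0,-0.06],0.05],[[0,0,0],[0,0,-0.06],0.05],[[0,0,0],[0,0,0],0.05]]'

```text
time_s: 12.55
eef_pos: [566.1, 16.4, 139.8]
ee_rot: [-0.001, 0.876, 0.483, -0.0]
force: [-2.5, 4.4, 1.9]
grip_width: 0.177
grip_force: 49.9
```

Call:
servo_tool --deltas '[[[0,0,0],[0,0,-0.06],0.05],[[0,0,0],[0,0,-0.06],0.05],[[0,0,0],[0,0,-0.06],0.05],[[0,0,0],[0,0,0],0.05],[[0,0,0],[0,0,0],0.05]]'

```text
time_s: 13.05
eef_pos: [565.7, 16.4, 139.8]
ee_rot: [-0.001, 0.8, 0.6, -0.0]
force: [-4.8, 4.6, 3.2]
grip_width: 0.175
grip_force: 50.0
```

```bash
python3 - <<'E'
from h import *
to(566,15,140,-0.108+1.4)
print(telemetry.sense()["wrist_torque"])
import cv2
b=optics.capture("scene");cv2.imwrite("pics/scene9.png",b)
cv2.imwrite("pics/l9.png",cv2.resize(b[140:240,240:340],(500,500),interpolation=2))
E
```

```text
t 13.05 pos [565.7  16.4 139.8] F [-4.8  4.6  3.2] grip 0.175 50.0 q [-0.18  0.46  1.46  0.    1.23  0.1 ]
yaw 1.2871 shift [-0.0062  0.0031 -0.0011] rot [-0.0015 -0.0005 -0.0031]
[ 0.97182053  0.86984865 -0.05032878]
```

View pics/l9.png

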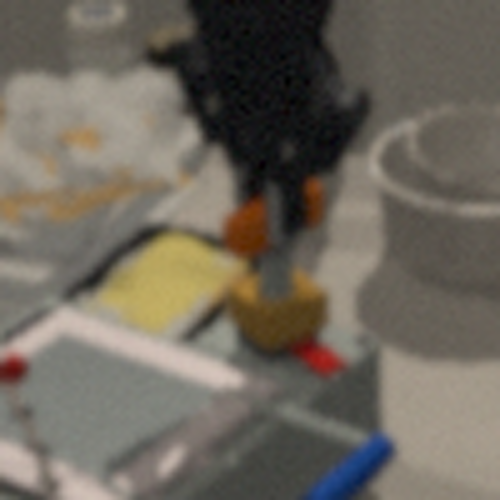

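The lock is open: the red tongue now points at the robot, around (304,211) px, and the key stands in the recess. I'll relieve the side load, release and rise.

Call:
servo_tool --deltas '[[[0.003,-0.007,0],[0,0,0],0.05],[[0,0,0],[0,0,0],0.05],[[0,0,0],[0,0,0],0.3],[[0,0,0],[0,0,0],0.6],[[0,0,0],[0,0,0],0.6],[[0,0,0],[0,0,0],0.6]]'

```text
time_s: 13.7
eef_pos: [565.4, 16.4, 139.8]
ee_rot: [0.0, 0.799, 0.601, 0.0]
force: [0.3, 0.1, 0.4]
grip_width: 0.598
grip_force: 0.0
```

Call:
servo_tool --deltas '[[[0,0,-0.05],[0,0,0],0.6],[[0,0,-0.1],[0,0,0],0.6],[[0,0,-0.15],[0,0,0],0.6],[[0,0,-0.15],[0,0,0],0.6],[[0,0,0],[0,0,0],0.6]]'

```text
time_s: 14.2
eef_pos: [566.9, 16.3, 234.7]
ee_rot: [0.003, 0.799, 0.601, 0.003]
force: [0.7, -0.4, -0.4]
grip_width: 0.6
grip_force: 0.0
```

```bash
python3 - <<'E'
from h import *
to(473.5,135.5,104-19-30+2,1.463)
import cv2
b=optics.capture("scene");cv2.imwrite("pics/scene10.png",b)
E
```

```text
t 14.2 pos [566.9  16.3 234.7] F [ 0.7 -0.4 -0.4] grip 0.6 0.0 q [-0.18  0.38  1.31 -0.    1.44  0.1 ]
yaw 1.2897 shift [ 0.4425 -0.6216  0.884 ] rot [ 0.0053 -0.     -0.1103]
```

Call:
servo_tool --deltas '[[[0.088,-0.124,0],[0,0,0],0.6],[[0.088,-0.124,0],[0,0,0],0.6],[[0.088,-0.124,0],[0,0,0],0.6],[[0.088,-0.124,0],[0,0,0],0.6],[[0.088,-0.124,0],[0,0,0],0.6],[[0,0,0],[0,0,-0.055],0.6],[[0,0,0],[0,0,-0.055],0.6],[[0,0,0],[0,0,0],0.6]]'

```text
time_s: 15.05
eef_pos: [470.2, 135.6, 229.2]
ee_rot: [-0.0, 0.744, 0.668, -0.001]
force: [0.5, 0.2, 0.2]
grip_width: 0.6
grip_force: 0.0
```

Call:
servo_tool --deltas '[[[0,0,0.15],[0,0,0],0.6],[[0,0,0.15],[0,0,0],0.6],[[0,0,0.15],[0,0,0],0.6],[[0,0,0.15],[0,0,0],0.6],[[0,0,0],[0,0,0],0.6]]'

```text
time_s: 15.55
eef_pos: [468.3, 135.2, 106.4]
ee_rot: [-0.002, 0.745, 0.667, -0.003]
force: [0.0, 0.5, -0.2]
grip_width: 0.598
grip_force: 0.0
```

```bash
python3 - <<'E'
from h import *
to(473.5,135.5,104-19-30+2,1.463)
import cv2
b=optics.capture("scene");cv2.imwrite("pics/scene11.png",b)
cv2.imwrite("pics/l11.png",cv2.resize(b[120:270,200:350],(600,600),interpolation=2))
E
```

```text
t 15.55 pos [468.3 135.2 106.4] F [ 0.   0.5 -0.2] grip 0.598 0.0 q [ 0.04  0.34  1.73 -0.    1.08  0.15]
yaw 1.4599 shift [0.0048 0.0276 0.2467] rot [-0.0049  0.0008 -0.002 ]
```

View pics/l11.png

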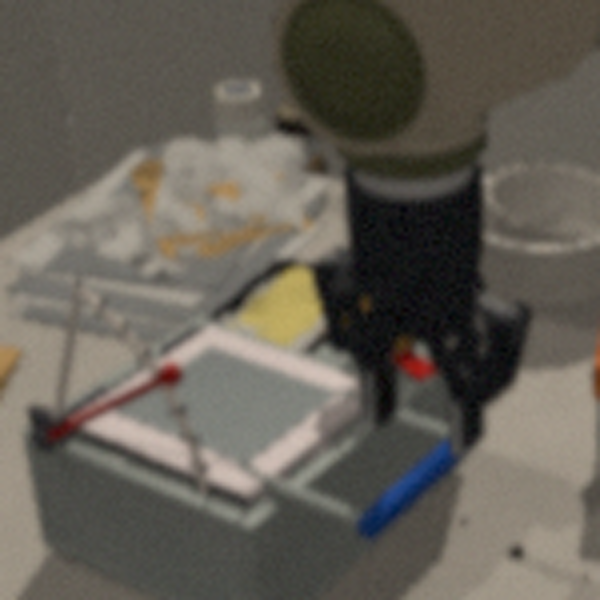

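The fingers straddle the middle of the bar, with tips at about (380,420) and (470,440) in the crop and the bar centre at about (412,487). I'll descend and grip.

Call:
servo_tool --deltas '[[[0.005,0.028,0.08],[0,0,0],0.6],[[0,0,0.08],[0,0,0],0.6],[[0,0,0.08],[0,0,0],0.6],[[0,0,0],[0,0,0],0.6]]'

```text
time_s: 16.0
eef_pos: [476.2, 135.8, 61.8]
ee_rot: [-0.0, 0.745, 0.667, -0.0]
force: [0.4, 0.1, 0.6]
grip_width: 0.6
grip_force: 0.0
```

Call:
servo_tool --deltas '[[[0,0,0],[0,0,0],0.1],[[0,0,0],[0,0,0],0.1],[[0,0,0],[0,0,0],0.1],[[0,0,0],[0,0,0],0.1],[[0,0,0],[0,0,0],0.1],[[0,0,0],[0,0,0],0.1]]' --squeeze 30

```text
time_s: 16.6
eef_pos: [472.5, 136.4, 62.8]
ee_rot: [-0.003, 0.744, 0.668, -0.003]
force: [-21.4, 2.0, 18.0]
grip_width: 0.171
grip_force: 30.7
```

Call:
servo_tool --deltas '[[[0,-0.018,-0.01],[0,0,0],0.1],[[0,0.0036,-0.09],[0,0,0],0.1],[[0,0.0108,-0.0895],[0,0,0],0.1],[[0,0.018,-0.088],[0,0,0],0.1],[[0,0.025,-0.0865],[0,0,0],0.1],[[0,0,0],[0,0,0],0.1],[[0,0,0],[0,0,0],0.1]]'

```text
time_s: 17.3
eef_pos: [483.5, 135.3, 135.4]
ee_rot: [-0.0, 0.744, 0.668, -0.0]
force: [-4.9, 0.8, -0.8]
grip_width: 0.174
grip_force: 29.7
```

```bash
python3 - <<'E'
from h import *
to(470+11.3,136-1.2,60.5+70.8,1.463)
import cv2
cv2.imwrite("pics/scene12.png",optics.capture("scene"))
q=[607.71,120.97,-.108];c,s=np.cos(q[2]),np.sin(q[2])
W=lambda x,y,z:np.array([q[0]+c*x-s*y,q[1]+s*x+c*y,z])
S0,T0=S((142,210)),T((33,143))
for y in(85,90,95):
  for b in((0,0),(-1.9,0)):
    f1=lambda t:W(90-147*np.cos(t[0]),y,104+147*np.sin(t[0]))
    rs=least_squares(lambda t:proj("scene",f1(t))[0]-b-S0,[.6]);rt=least_squares(lambda t:proj("top",f1(t))[0]-T0,[.6])
    rb=least_squares(lambda t:np.r_[proj("scene",f1(t))[0]-b-S0,proj("top",f1(t))[0]-T0],[.6])
    print(y,b,rs.x,rs.fun,rt.x,rt.fun,rb.x)
E
```

```text
t 17.3 pos [483.5 135.3 135.4] F [-4.9  0.8 -0.8] grip 0.174 29.7 q [0.04 0.33 1.66 0.   1.16 0.15]
yaw 1.4624 shift [-0.0035 -0.0108  0.0203] rot [-0.0005 -0.0002 -0.0004]
85 (0, 0) [0.61729492] [-0.65373715  0.39888694] [0.66581129] [ 2.02504628 -0.34849581] [0.6368861]
85 (-1.9, 0) [0.63271865] [ 0.72274971 -0.45022955] [0.66581129] [ 2.02504628 -0.34849581] [0.64629592]
90 (0, 0) [0.61844942] [-2.19999858  1.34656074] [0.65430066] [-0.19358805  0.03537011] [0.63246439]
90 (-1.9, 0) [0.63358818] [-0.81705946  0.51030551] [0.65430066] [-0.19358805  0.03537011] [0.64181699]
95 (0, 0) [0.61952939] [-3.75656363  2.30623807] [0.6417817] [-2.39330539  0.46468836] [0.62793406]
95 (-1.9, 0) [0.63439389] [-2.36740624  1.48231983] [0.6417817] [-2.39330539  0.46468836] [0.63723052]
```

Call:
servo_tool --deltas '[[[0,0.026,-0.081],[0,0,0],0.1],[[0,0.037,-0.078],[0,0,0],0.1],[[0,0.044,-0.076],[0,0,0],0.1],[[0,0.049,-0.0715],[0,0,0],0.1],[[0,0,0],[0,0,0],0.1],[[0,0,0],[0,0,0],0.1],[[0,0,0],[0,0,0],0.1]]'

```text
time_s: 18.05
eef_pos: [512.9, 132.2, 196.8]
ee_rot: [-0.002, 0.744, 0.668, -0.002]
force: [-16.0, 1.9, 8.8]
grip_width: 0.168
grip_force: 29.8
```

```bash
python3 - <<'E'
from h import *
to(516,130,196.8,1.463);print(telemetry.sense()["dq"].round(4))
import cv2
b=optics.capture("scene");cv2.imwrite("pics/scene13.png",b)
cv2.imwrite("pics/l13.png",cv2.resize(b[120:270,200:350],(600,600),interpolation=2))
E
```

```text
t 18.05 pos [512.9 132.2 196.8] F [-16.    1.9   8.8] grip 0.168 29.8 q [0.03 0.33 1.49 0.   1.33 0.14]
yaw 1.4629 shift [-0.0095  0.0165 -0.0001] rot [-0.003  -0.0001 -0.    ]
[-0.     -0.001  -0.0003  0.0002 -0.0013  0.0018]
```

View pics/l13.png

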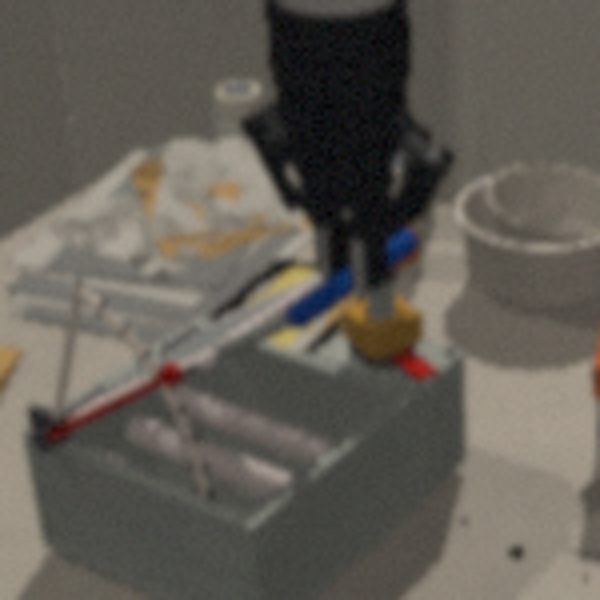

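Call:
servo_tool --deltas '[[[0,-0.015,0],[0,0,0],0.1],[[0,0,0],[0,0,0],0.1],[[0,0,0],[0,0,0],0.1]]'

```text
time_s: 18.4
eef_pos: [512.3, 132.3, 196.1]
ee_rot: [-0.0, 0.744, 0.668, 0.0]
force: [0.4, 3.4, -1.9]
grip_width: 0.171
grip_force: 30.1
```

```bash
python3 - <<'E'
from h import *
q=[607.71,120.97,-.108];c,s=np.cos(q[2]),np.sin(q[2])
W=lambda x,y,z:np.array([q[0]+c*x-s*y,q[1]+s*x+c*y,z])
def th(obs,r,y,b):
    g=lambda t:proj("scene",W(90-r*np.cos(t[0]),y,104+r*np.sin(t[0])))[0]-b-obs
    o=least_squares(g,[.5]);return o.x.round(3),o.fun.round(2)
for b in((-1.9,0),(0,0)):
    print(b,"shut",th(S((303,331)),225,55,b),th(S((388,263)),225,-55,b))
    print("now",th(np.array([200+295/4,120+313/4]),225,55,b),th(np.array([200+414/4,120+241/4]),225,-55,b))
    print("ptr",th(np.array([243,213.5]),147,88,b))
to(516,130,196.8,1.463)
E
```

```text
(-1.9, 0) shut (array([0.023]), array([-0.88,  0.07])) (array([-0.009]), array([-0.51,  0.  ]))
now (array([0.619]), array([-0.69,  0.41])) (array([0.599]), array([-0.64,  0.36]))
ptr (array([0.635]), array([-0.24,  0.15]))
(0, 0) shut (array([0.021]), array([-2.77,  0.21])) (array([-0.009]), array([-2.41,  0.01]))
now (array([0.61]), array([-2.1 ,  1.23])) (array([0.589]), array([-2.1 ,  1.15]))
ptr (array([0.62]), array([-1.62,  0.99]))
t 18.4 pos [512.3 132.3 196.1] F [ 0.4  3.4 -1.9] grip 0.171 30.1 q [0.03 0.33 1.49 0.   1.32 0.14]
yaw 1.4624 shift [-0.0092  0.0195 -0.0036] rot [ 0.0004 -0.0005 -0.0004]
```

Call:
servo_tool --deltas '[[[0,0.006,-0.008],[0,0,0],0.1],[[0,0.006,-0.008],[0,0,0],0.1],[[0,0,0],[0,0,0],0.1],[[0,0,0],[0,0,0],0.1],[[0,0,0],[0,0,0],0.1],[[0,0,0],[0,0,0],0.1]]'

```text
time_s: 19.0
eef_pos: [514.4, 132.0, 199.0]
ee_rot: [-0.0, 0.744, 0.668, -0.0]
force: [-0.9, 4.8, -1.8]
grip_width: 0.172
grip_force: 30.1
```

```bash
python3 - <<'E'
from h import *
to(516,130,199,1.463)
print(ctrl.finish_job())
E
```

```text
t 19.0 pos [514.4 132.  199. ] F [-0.9  4.8 -1.8] grip 0.172 30.1 q [0.03 0.33 1.48 0.   1.33 0.14]
yaw 1.4625 shift [-0.0089  0.0091  0.0002] rot [-0.0004 -0.0003 -0.0003]
the job is handed in; nothing more can be done
None
```

I handed the job in at 19 s, with no verdict returned: the key stands released in the lock, turned about 1.3 rad, and the gripper holds the flap at about 0.64 rad, within roughly 0.02 rad of the pointer by my estimate.

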